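# Queue the sample jars by size for weighing

### The job

Line up the four sample jars upright on the four round marks of the white strip, one centred on each mark, in order of size: the smallest on the mark next to the red button, growing to the largest at the other end. Keep the jars upright while you carry them, and leave the small amber bottle standing where it is.

Things in the scene. Friction and masses are not known exactly. Their poses are not given: they have to be found in the camera images.
- jar_yellow: loose closed round sample jar, the smallest of four: white body, yellow lid, straight sides, 28 mm diameter, 42 mm tall, lid the top 12 mm and 1 to 2 mm narrower than the body, about 30 g; stands upright on the bench at the start; origin at the centre of its underside, z up along its axis
- jar_green: loose closed round sample jar, the second smallest of four: white body, green lid, straight sides, 36 mm diameter, 52 mm tall, lid the top 12 mm and 1 to 2 mm narrower than the body, about 60 g; stands upright on the bench at the start; origin at the centre of its underside, z up along its axis
- jar_blue: loose closed round sample jar, the second largest of four: white body, blue lid, straight sides, 45 mm diameter, 62 mm tall, lid the top 12 mm and 1 to 2 mm narrower than the body, about 100 g; stands upright on the bench at the start; origin at the centre of its underside, z up along its axis
- jar_black: loose closed round sample jar, the largest of four: white body, black lid, straight sides, 55 mm diameter, 74 mm tall, lid the top 12 mm and 1 to 2 mm narrower than the body, about 170 g; stands upright on the bench at the start; origin at the centre of its underside, z up along its axis
- mark1: an end mark of the row mark1, mark2, mark3, mark4: a flat printed grey disc with a dark rim, 68 mm across, on a fixed white strip (90 mm wide, 410 mm long, 6 mm thick); the marks stand 80 mm apart in a straight line along the strip's y axis; origin at the disc's centre on the strip's upper face (6 mm above the bench), z up, y along the row from mark1 towards mark4, x across the strip
- mark2: an inner mark of the row mark1, mark2, mark3, mark4: a flat printed grey disc with a dark rim, 68 mm across, on a fixed white strip (90 mm wide, 410 mm long, 6 mm thick); the marks stand 80 mm apart in a straight line along the strip's y axis; origin at the disc's centre on the strip's upper face (6 mm above the bench), z up, y along the row from mark1 towards mark4, x across the strip
- mark3: an inner mark of the row mark1, mark2, mark3, mark4: a flat printed grey disc with a dark rim, 68 mm across, on a fixed white strip (90 mm wide, 410 mm long, 6 mm thick); the marks stand 80 mm apart in a straight line along the strip's y axis; origin at the disc's centre on the strip's upper face (6 mm above the bench), z up, y along the row from mark1 towards mark4, x across the strip
- mark4: an end mark of the row mark1, mark2, mark3, mark4: a flat printed grey disc with a dark rim, 68 mm across, on a fixed white strip (90 mm wide, 410 mm long, 6 mm thick); the marks stand 80 mm apart in a straight line along the strip's y axis; origin at the disc's centre on the strip's upper face (6 mm above the bench), z up, y along the row from mark1 towards mark4, x across the strip
- red_button: fixed red round button, 28 mm across, 10 mm high, on the strip 60 mm beyond one of the two end marks (either mark1 or mark4), showing the end where the row starts; a like grey button stands at the other end; origin at the centre of its underside, on the strip's upper face
- amber_bottle: bystander: a small loose amber bottle with a white cap, 32 mm diameter, 50 mm tall, standing on the bench among the jars; origin at the centre of its underside, z up
Not all that is in view belongs to the job. What is shaped like the jar_yellow but pink or purple is not meant.

How it is judged:
By the outcome, as a careful person would: the job done as asked, in the order asked, and still so for the second after the job is handed in, with the robot touching nothing.
It also fails if it takes over 106 s, if anything falls off the work surface, if the arm or the gripper's body presses on something with over 40 N, if the wrist force passes 120 N, or if a joint passes its speed limit or range.

### The arm

A 7-joint arm with a two-finger parallel gripper is mounted at the origin on the work surface. World frame = base frame: x ahead of the robot, y to its left, z up, the work surface at z = 0. Lengths are in mm, angles in rad, forces in N, time in s.
With the tool pointing down it reaches from about 400 to 900 mm from the base axis. Payload 5.5 kg.
Tool frame: the origin (TCP) lies at the very end of the fingers, on their centre line; the grasp point (between the pads) lies grasp_offset behind it (grasp_offset is the distance from the TCP to the grasp point, in mm); z points along the fingers, y is the direction in which the jaws open and shut (so a half turn about z gives the same grasp; the last joint's range is limited). The gripper opens to 92 mm and grips with 3 to 60 N. Pads are 19 mm wide; open, the fingers measure 130 mm over their backs; the gripper's body (75 mm by 190 mm) begins 47 mm behind the grasp point.
Start: joints at [-1.031, 0.501, -0.427, 1.55, 0.221, 1.138, -0.21], TCP at [177.592, 625.269, 189.229] pointing down, gripper open.
Joint ranges: [-2.88, 2.88], [-0.31, 2.03], [-1.54, 1.56], [0.2, 2.42], [-1.41, 4.55], [0.19, 2.02], [-2.57, 2.57]. Speed limits (rad/s): [2.57, 2.57, 3.14, 3.14, 3.14, 3.14, 3.14].

### API

Orientations are given as a unit quaternion [x, y, z, w].
In Python, from workcell import state, read_camera, get_calibration, job_done, grasp_offset gives the robot as it stands.
- The arm moves only by the tool carry_out, never from a script. Its argument "series" is one flat list of numbers, 4 for each row, row after row: the shift along the tool's x, y, z in mm, then the turn about the tool's z in rad. A call has 1 to 20 rows; each row is the pose to reach, as a shift and turn from the pose commanded when the call began, along the tool's axes at that moment; what a row does not reach only later rows make up. A row lasts 1/8 s, in which the tool goes at most 62.5 mm and 10.7 degrees, less where a joint would pass 70% of its speed; a pose out of reach is approached as far as the arm can. A call with a gripper value outside its range is refused whole. "fingers" is the opening, from 0 (shut) to 1 (fully open), set as the call begins (left out, the last holds). The fingers move at their own pace and stop on an object; the grip force is fixed at half the most. Time passes only in rows, so rows that repeat a pose let the fingers close. It gives the time, the measured TCP pose, the force and the opening at its end, in the units of the state.
- state(): the state, without advancing time (a new reading comes with each control period).
- read_camera(name): name is "scene" or "top"; returns the picture (400x640x3 uint8, blue, green, red); there is no depth.
- get_calibration(name): a dict with "fx", "fy", "cx", "cy" (pixels), "rvec" (rotation vector, rad) and "tvec" (3), from world to camera coordinates, as OpenCV has them. Camera axes: x right, y down, z forward; pixel columns grow to the right and rows downward; lengths in mm; the calibration is good to about 2 mm. A picture is of the moment at which its call begins. get_calibration takes no time and is no camera call.
- job_done(): hands the job in, once; it reports no verdict.
The state is a dict: "t": time; "q": joint angles; "qvel": joint speeds; "joint_torque": joint torques, N m; "ee_pos": TCP position; "tool_rot": TCP orientation; "contact_force": force on the tool from outside, world axes, zero at the start; "torque": the same for the moment, N m; "opening": finger opening in mm.
Only numpy, scipy, OpenCV 4.12 (cv2) and the standard library are available. Lean on these libraries where they do the work, as an engineer would, in place of code of your own. Each camera call takes 0.05 s, during which the arm holds its last target.

## Working session

There is one attempt and no reset: what is moved stays moved. The work goes in short steps, Python scripts to look and compute and a tool call to move; the robot and the scene stay as the last step left them, time stands still between calls to the robot, and variables do not carry over. Pictures are saved under pics/ and viewed, and the job is handed in when it is done.

Besides the shell and the picture viewer there is one more tool, called after "Call:" by a JSON object that holds its "api" and its "payload", one argument or row to a line. carry_out: Moves the arm, as the interface text tells. Its arguments: {"type":"object","properties":{"series":{"type":"array","items":{"type":"number"}},"fingers":{"type":"number"}},"required":["series"]}

```bash
mkdir -p pics; ls; python3 - <<'E'
from workcell import *
import cv2
s=state();print(s, grasp_offset if not callable(grasp_offset) else grasp_offset())
for n in("scene","top"):
    cv2.imwrite(f"pics/{n}0.png",read_camera(n));print(n,get_calibration(n))
E
```

```text
pics
{'t': 0.0, 'q': array([-1.03080223,  0.50186201, -0.42676627,  1.55147855,  0.22080414,
        1.13832807, -0.21031014]), 'qvel': array([ 0.00028153, -0.00132364, -0.00172448,  0.00054479, -0.00115607,
        0.00183627,  0.00039907]), 'joint_torque': array([-3.26341760e-04, -5.66592658e+01, -5.81647038e+00, -2.79118091e+01,
       -6.85651903e-02,  3.08591430e-02,  2.13414005e-04]), 'ee_pos': array([177.46541205, 624.46666855, 188.15549692]), 'tool_rot': array([ 1.37940604e-01,  9.90439988e-01, -9.96426566e-04, -1.61711892e-04]), 'contact_force': array([-0.95592365,  0.00782378, -0.26201844]), 'torque': array([-0.03437708, -0.00487892, -0.01576824]), 'opening': 91.4937941783293} 18.8
scene {'fx': 443.7476961144236, 'fy': 443.7476961144236, 'cx': 315.3486349606295, 'cy': 192.86887221670236, 'rvec': array([ 2.22083089,  1.09586224, -0.38684973]), 'tvec': array([-336.68975585, -273.7169441 , 1136.17726922])}
top {'fx': 428.56966818600023, 'fy': 428.56966818600023, 'cx': 326.27553450258284, 'cy': 207.95596705902673, 'rvec': array([ 2.22357648, -2.18879609,  0.01298198]), 'tvec': array([ -7.57413818, 526.93372727, 867.58431198])}
```

View pics/scene0.png

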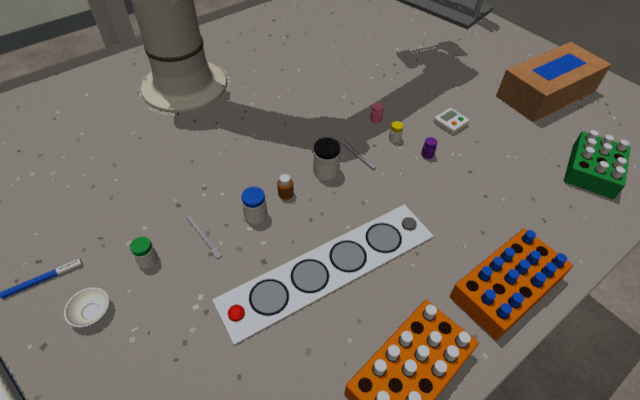

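View pics/top0.png

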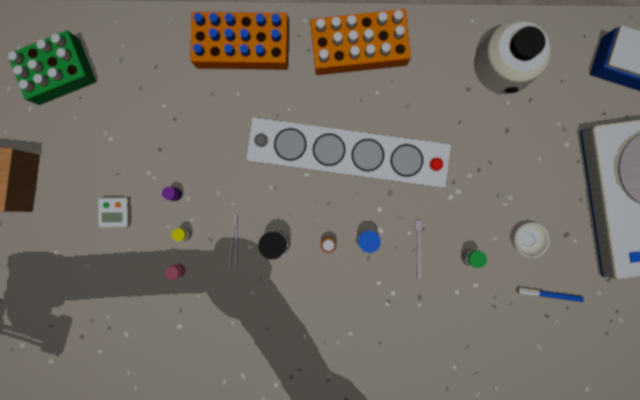

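The scene view shows the red button at (236,313) and the grey one at (409,223). In the top view red is at (437,164), grey at (261,140), the black lid at (272,245), blue at (369,241), green at (477,259), yellow at (179,235) and amber at (328,244). Next I'll measure these positions.

```bash
cat > h.py <<'E'
import numpy as np, cv2
from workcell import *
def cal(n):
    c=get_calibration(n);R=cv2.Rodrigues(np.array(c["rvec"]))[0];K=np.array([[c["fx"],0,c["cx"]],[0,c["fy"],c["cy"]],[0,0,1]]);return K,R,np.array(c["tvec"])
def ray(n,u,v,z):
    K,R,t=cal(n);C=-R.T@t;d=R.T@np.linalg.inv(K)@np.array([u,v,1.]);return C+d*(z-C[2])/d[2]
def proj(n,P):
    K,R,t=cal(n);p=K@(R@np.array(P,float)+t);return p[:2]/p[2]
H={'yellow':((22,120,80),(35,255,255),42),'green':((45,120,40),(80,255,255),52),'blue':((105,150,60),(125,255,255),62),'red':((0,180,80),(6,255,255),16)}
def blobs(img,lo,hi,amin=25):
    m=cv2.inRange(cv2.cvtColor(img,cv2.COLOR_BGR2HSV),lo,hi)
    n,l,s,c=cv2.connectedComponentsWithStats(m);return m,[(int(s[i,4]),s[i,:4].tolist(),c[i].round(1).tolist()) for i in range(1,n) if s[i,4]>=amin]
E
python3 - <<'E'
from h import *
for n in("top","scene"):
    K,R,t=cal(n);print(n,'cam',(-R.T@t).round())
    im=cv2.imread(f"pics/{n}0.png")
    for k,(lo,hi,z) in H.items():
        for a,b,c in blobs(im,lo,hi)[1]: print(k,a,b,c,ray(n,*c,z).round(1))
    g=blobs(im,(0,0,0),(180,255,28),60)[1]
    for a,b,c in g: print('black',a,b,c,ray(n,*c,74).round(1))
im=cv2.imread("pics/top0.png")
g=im[110:190,240:460];g=cv2.cvtColor(g,cv2.COLOR_BGR2GRAY)
m=(g<135).astype(np.uint8)
cs,_=cv2.findContours(m,cv2.RETR_CCOMP,cv2.CHAIN_APPROX_NONE)
for c in cs:
    if 100<cv2.contourArea(c)<1400:
        (x,y),ax,_=cv2.fitEllipse(c);print('mark',x+240,y+110,ax,ray("top",x+240,y+110,6).round(1))
for u,v,z in((328,244.5,50),(172,194,42),(175,271,42),(360,60,60),(240,60,60)):print(u,v,ray("top",u,v,z).round())
cv2.imwrite("pics/crop.png",cv2.resize(im[180:290,130:390],None,fx=3,fy=3))
E
```

```text
top cam [509.  -8. 878.]
yellow 149 [172, 228, 14, 13] [178.5, 234.2] [470.4 288.6  42. ]
green 2326 [16, 31, 77, 73] [53.6, 71.0] [785.2 537.1  52. ]
green 232 [469, 251, 17, 17] [477.1, 258.7] [ 433.2 -290.5   52. ]
blue 53 [195, 14, 8, 9] [198.2, 17.8] [888.7 253.   62. ]
blue 56 [210, 14, 8, 9] [213.5, 17.8] [889.1 223.5  62. ]
blue 57 [226, 14, 8, 10] [229.2, 18.1] [888.9 193.1  62. ]
blue 55 [257, 14, 8, 10] [260.0, 18.7] [888.4 133.6  62. ]
blue 58 [272, 14, 8, 10] [275.4, 18.8] [888.5 103.9  62. ]
blue 57 [210, 29, 8, 10] [213.3, 33.3] [858.9 223.2  62. ]
blue 57 [225, 29, 8, 10] [228.7, 33.6] [858.7 193.4  62. ]
blue 241 [603, 29, 37, 52] [616.9, 63.1] [ 810.8 -549.7   62. ]
blue 56 [241, 30, 8, 9] [244.3, 34.0] [858.3 163.3  62. ]
blue 58 [272, 30, 8, 9] [275.1, 34.1] [858.8 104.   62. ]
blue 54 [194, 45, 8, 9] [197.5, 48.5] [829.  253.1  62. ]
blue 57 [225, 45, 8, 9] [228.5, 48.9] [829.  193.2  62. ]
blue 56 [241, 45, 8, 9] [244.1, 49.0] [829.2 163.1  62. ]
blue 58 [256, 45, 8, 10] [259.5, 49.4] [828.8 133.5  62. ]
blue 367 [358, 231, 22, 21] [368.9, 241.0] [464.3 -81.8  6
[... 1355 characters left out ...]
3 (13.665029525756836, 14.198386192321777) [ 620.5 -221.1    6. ]
mark 406.4431457519531 159.8719253540039 (33.3014030456543, 33.48469924926758) [ 627.5 -161.     6. ]
mark 367.4612121582031 154.5313949584961 (33.13533020019531, 33.38274002075195) [637.3 -81.5   6. ]
mark 328.59439849853516 149.21725845336914 (33.15166473388672, 33.24238204956055) [647.   -2.1   6. ]
mark 260.53376388549805 139.75308799743652 (13.372846603393555, 13.923460006713867) [664.4 137.4   6. ]
mark 289.84788513183594 143.85337448120117 (32.89423370361328, 33.40232849121094) [656.9  77.3   6. ]
328 244.5 [456.  -4.  50.]
172 194 [549. 303.  42.]
175 271 [398. 294.  42.]
360 60 [811. -60.  60.]
240 60 [808. 171.  60.]
```

View pics/crop.png

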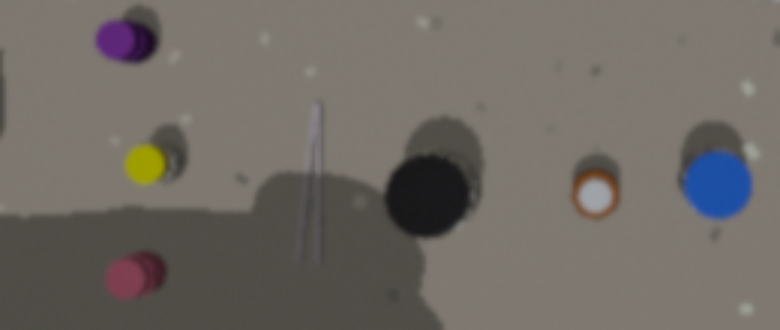

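```bash
cat >> h.py <<'E'
from scipy.spatial.transform import Rotation as Ro
def to(x,y,z,yaw=None):
    s=state();R=Ro.from_quat(s["tool_rot"]).as_matrix();yw=np.arctan2(R[1,1],R[0,1])
    d=R.T@(np.array([x,y,z])-s["ee_pos"]);turn=0 if yaw is None else (yw-np.radians(yaw)+np.pi)%(2*np.pi)-np.pi
    print("t%.2f"%s["t"],"at",s["ee_pos"].round(1),"yaw %.1f"%np.degrees(yw),"tilt",R[:,2].round(3),"open %.1f"%s["opening"],"F",s["contact_force"].round(1),"-> delta",d.round(1),"turn %.3f"%turn)
E
python3 -c "
from h import *
to(470.4,288.3,90)
# marks in scene
for i,p in enumerate([(627.5,-161),(637.3,-81.5),(647,-2.1),(656.9,77.3)]): print(proj('scene',[*p,6]).round(1))
im=cv2.imread('pics/scene0.png');g=cv2.cvtColor(im,cv2.COLOR_BGR2GRAY)
m=np.zeros_like(g);m[200:345,205:445]=(g[200:345,205:445]<135)
cs,_=cv2.findContours(m,cv2.RETR_CCOMP,cv2.CHAIN_APPROX_NONE)
for c in cs:
    if 300<cv2.contourArea(c)<2500:
        (x,y),ax,_=cv2.fitEllipse(c);print('mark',round(x,1),round(y,1),np.round(ax),ray('scene',x,y,6).round(1))
"
```

```text
t0.10 at [177.5 624.6 188.3] yaw 74.1 tilt [-0.001 -0.002 -1.   ] open 91.4 F [0.7 0.1 0. ] -> delta [-373.7 -243.3   98.7] turn 0.000
[268.  298.2]
[309. 277.]
[347.2 257.2]
[383.  238.8]
mark 268.6 296.8 [36. 40.] [ 625.9 -158.8    6. ]
mark 309.5 275.6 [34. 38.] [635.5 -79.1   6. ]
mark 347.7 255.9 [31. 37.] [6.453e+02 5.000e-01 6.000e+00]
mark 383.3 237.4 [29. 36.] [655.  80.   6.]
```

Call:
{"api": "carry_out", "payload": {
  "series": [-60,-39,0,0,-110,-72,0,0,-160,-104,0,0,-210,-137,20,0,-260,-169,40,0,-310,-202,60,0,-350,-228,80,0,-374,-243,99,0,-374,-243,99,0,-374,-243,99,0,-374,-243,99,0],
  "fingers": 1
}}

```text
t: 1.48
ee_pos: [470.2, 291.4, 91.0]
tool_rot: [0.137, 0.991, 0.001, 0.0]
contact_force: [0.0, 0.3, 0.2]
opening: 91.8
```

```bash
python3 -c "
from h import *
to(470.4,288.3,5)
cv2.imwrite('pics/s1.png',read_camera('scene'))"
```

```text
t1.48 at [470.2 291.4  91. ] yaw 74.3 tilt [ 0.001  0.001 -1.   ] open 91.8 F [0.  0.3 0.2] -> delta [-1.  -3.1 86. ] turn 0.000
```

View pics/s1.png

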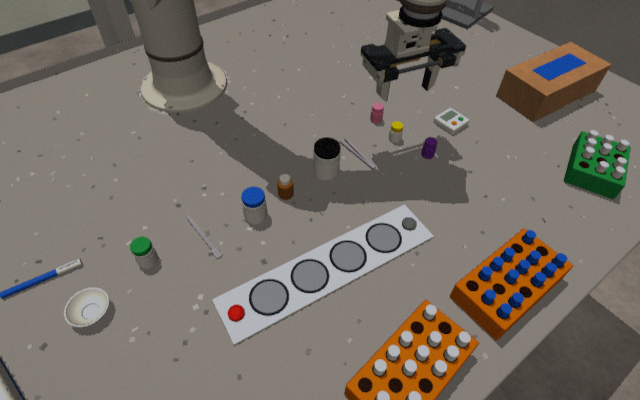

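```bash
python3 -c "
from h import *
print(proj('scene',[470.2,291.4,91]),proj('scene',[470.4+.27*45,288+.96*45,91]),proj('scene',[470.4-.27*45,288-.96*45,91]),proj('scene',[470,288,42]))
to(470.4,288.3,5)"
```

```text
[400.97394936 108.03105882] [418.20570172 103.88922344] [381.15650271 113.60729492] [396.28390943 126.12377257]
t1.52 at [470.3 291.2  91. ] yaw 74.3 tilt [ 0.001  0.001 -1.   ] open 92.1 F [-0.4 -0.  -0.2] -> delta [-0.9 -2.9 86. ] turn 0.000
```

```bash
python3 -c "
from h import *
cv2.imwrite('pics/c1.png',cv2.resize(read_camera('scene')[20:160,340:480],None,fx=4,fy=4,interpolation=2))
cv2.imwrite('pics/c1t.png',cv2.resize(read_camera('top')[160:300,110:290],None,fx=4,fy=4,interpolation=2))"
```

```text
(no output)
```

View pics/c1.png

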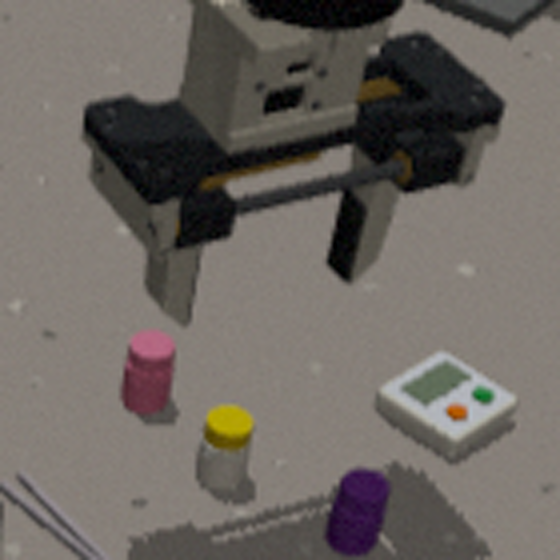

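View pics/c1t.png

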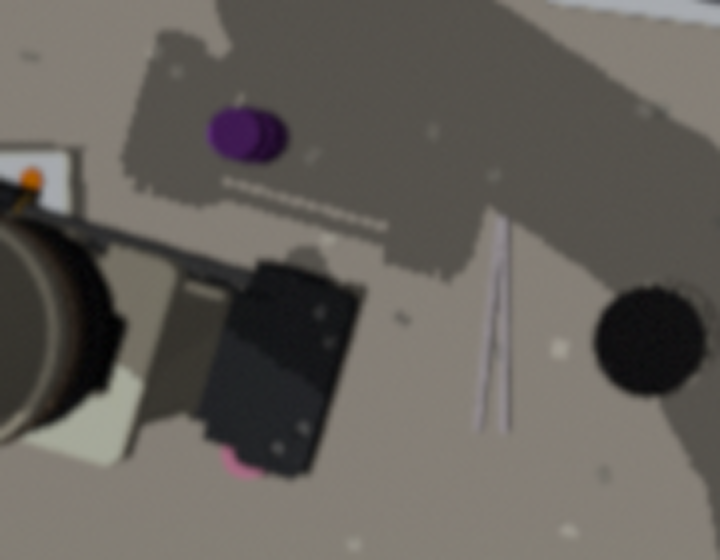

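```bash
python3 -c "
from h import *
print(proj('scene',[470.2,291.4,91]),proj('scene',[470.2,291.4,121]),proj('scene',[440.2,291.4,91]),proj('scene',[470.2,321.4,91]))
for z in (150,170,190): print(ray('top',193,255.5,z).round())
# flange ellipse etc
print([proj('top',[470.2,291.4,z]).round(1) for z in (91,157,200,300)])
print(state()['q'].round(3))
"; python3 -c "
import cv2;im=cv2.imread('pics/c1t.png')
from workcell import *
cv2.imwrite('pics/c2t.png',cv2.resize(read_camera('top')[150:350,0:240],None,fx=3,fy=3))"
```

```text
[400.97394936 108.03105882] [403.27393338  96.59992889] [391.15029161 100.95894481] [410.8735614  102.71502518]
[440. 225. 150.]
[441. 218. 170.]
[443. 212. 190.]
[array([167.6, 235.3]), array([152.7, 237. ]), array([141.5, 238.3]), array([109. , 241.9])]
[-0.37   0.432 -0.287  1.886  0.159  0.844  0.557]
```

View pics/c2t.png

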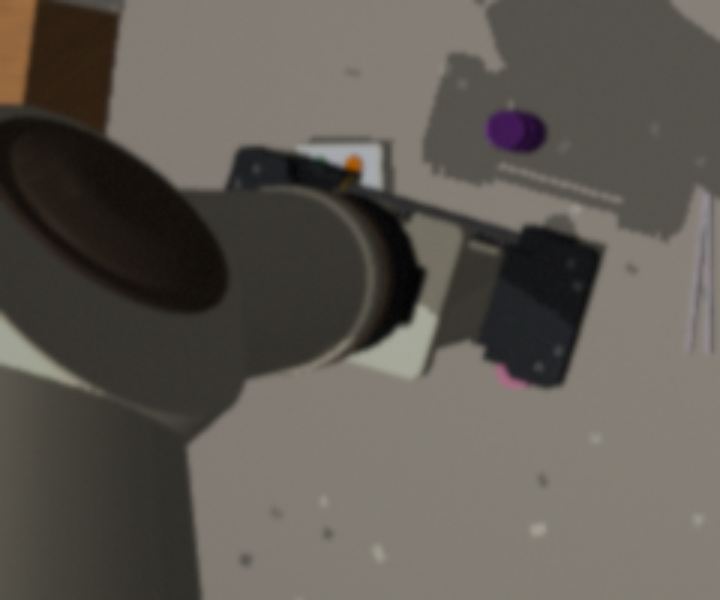

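```bash
python3 -c "
from h import *
R=Ro.from_quat(state()['tool_rot']).as_matrix();p=state()['ee_pos'];print(p)
for z in (0,-20,-40,-66):
  for s in (-65,-46,46,65):
    print(z,s,[proj('scene',p+R@np.array([x,s,z])).round(1).tolist() for x in(-9.5,9.5)], [(4*(proj('scene',p+R@np.array([x,s,z]))-[340,20])).round().tolist() for x in(-9.5,9.5)])
"
```

```text
[470.64493027 290.3341681   90.72568566]
0 -65 [[375.5, 118.3], [371.4, 112.9]] [[142.0, 393.0], [126.0, 371.0]]
0 -46 [[383.6, 116.2], [379.5, 110.8]] [[175.0, 385.0], [158.0, 363.0]]
0 46 [[421.8, 106.1], [417.2, 100.9]] [[327.0, 345.0], [309.0, 324.0]]
0 65 [[429.4, 104.1], [424.8, 99.0]] [[358.0, 336.0], [339.0, 316.0]]
-20 -65 [[376.7, 110.8], [372.5, 105.3]] [[147.0, 363.0], [130.0, 341.0]]
-20 -46 [[384.9, 108.6], [380.6, 103.2]] [[180.0, 355.0], [163.0, 333.0]]
-20 46 [[423.6, 98.6], [419.0, 93.4]] [[334.0, 314.0], [316.0, 294.0]]
-20 65 [[431.4, 96.6], [426.7, 91.4]] [[365.0, 306.0], [347.0, 286.0]]
-40 -65 [[377.8, 102.9], [373.6, 97.5]] [[151.0, 332.0], [134.0, 310.0]]
-40 -46 [[386.2, 100.8], [381.8, 95.4]] [[185.0, 323.0], [167.0, 302.0]]
-40 46 [[425.5, 90.8], [420.8, 85.6]] [[342.0, 283.0], [323.0, 262.0]]
-40 65 [[433.4, 88.8], [428.6, 83.7]] [[374.0, 275.0], [354.0, 255.0]]
-66 -65 [[379.4, 92.3], [375.0, 86.9]] [[158.0, 289.0], [140.0, 268.0]]
-66 -46 [[387.9, 90.2], [383.5, 84.8]] [[192.0, 281.0], [174.0, 259.0]]
-66 46 [[428.1, 80.3], [423.2, 75.1]] [[352.0, 241.0], [333.0, 220.0]]
-66 65 [[436.1, 78.3], [431.2, 73.2]] [[384.0, 233.0], [365.0, 213.0]]
```

The picture shows the finger tips at about (387,100) and (426,90). That is roughly 40 mm higher than the reported TCP would put them. I'll go down part way and check again.

Call:
{"api": "carry_out", "payload": {
  "series": [-0.5,-1,15,0,-1,-2,30,0,-1,-2.5,44,0,-1,-2.5,44,0,-1,-2.5,44,0]
}}

```text
t: 2.3
ee_pos: [471.3, 286.8, 46.1]
tool_rot: [0.138, 0.99, 0.0, -0.0]
contact_force: [-0.3, 0.9, -0.1]
opening: 91.6
```

```bash
cat >> h.py <<'E'
def tips():
    s=state();R=Ro.from_quat(s["tool_rot"]).as_matrix();p=s["ee_pos"]
    for z in (0,-20,-40): print(z,[proj('scene',p+R@np.array([-9.5,q,z])).round(1).tolist() for q in(-s["opening"]/2,s["opening"]/2)])
def snap(n,name,x0,y0,x1,y1,f=4):
    cv2.imwrite(f'pics/{name}.png',cv2.resize(read_camera(n)[y0:y1,x0:x1],None,fx=f,fy=f,interpolation=2))
E
python3 -c "
from h import *
to(470.4,288.3,5);tips();snap('scene','c3',340,40,480,170)"
```

```text
t2.30 at [471.3 286.8  46.1] yaw 74.1 tilt [-0.  0. -1.] open 91.6 F [-0.3  0.9 -0.1] -> delta [ 1.2  1.2 41.1] turn 0.000
0 [[380.0, 133.0], [416.9, 123.0]]
-20 [[381.2, 126.0], [418.6, 115.9]]
-40 [[382.4, 118.7], [420.3, 108.7]]
```

View pics/c3.png

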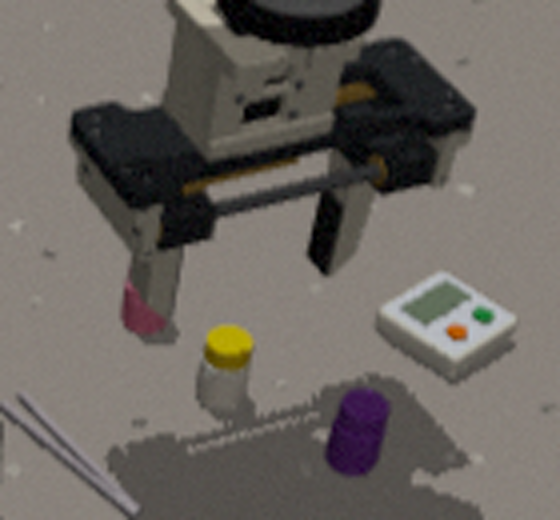

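Call:
{"api": "carry_out", "payload": {
  "series": [0.5,0.5,13,0,1,1,26,0,1,1,38,0,1,1,38,0,1,1,38,0]
}}

```text
t: 2.98
ee_pos: [470.5, 288.0, 8.1]
tool_rot: [0.138, 0.99, -0.0, -0.0]
contact_force: [-0.0, -0.1, 0.1]
opening: 91.8
```

```bash
python3 -c "
from h import *
to(470.4,288.3,5);tips();snap('scene','c4',340,60,480,190);snap('top','c4t',110,180,270,300)"
```

```text
t2.98 at [470.5 288.    8.1] yaw 74.1 tilt [-0.  0. -1.] open 91.8 F [-0.  -0.1  0.1] -> delta [0.2 0.3 3.1] turn 0.000
0 [[378.1, 145.4], [413.9, 135.3]]
-20 [[379.1, 138.7], [415.5, 128.7]]
-40 [[380.3, 131.9], [417.2, 121.9]]
```

View pics/c4.png

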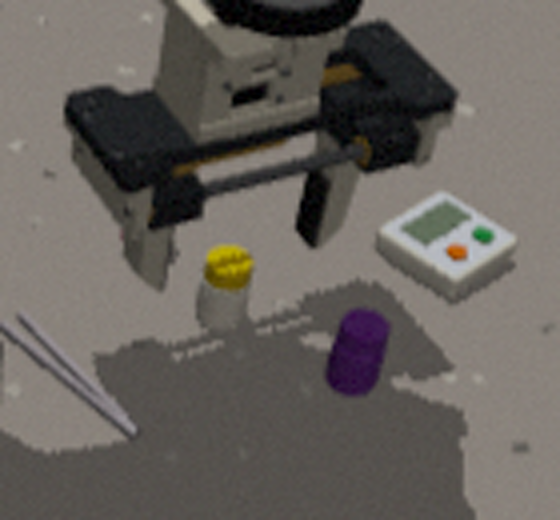

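View pics/c4t.png

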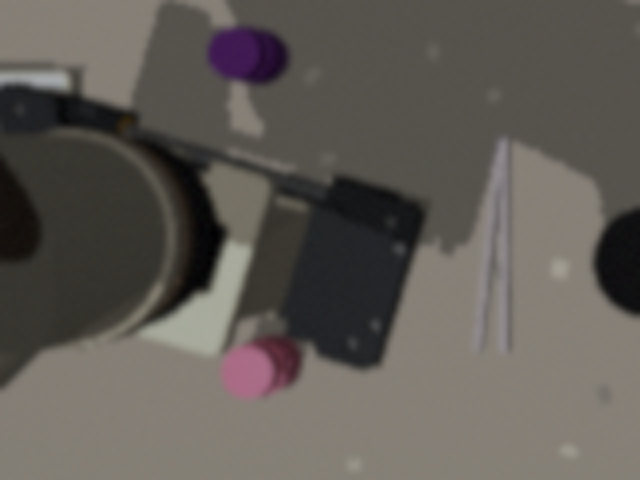

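The visible tips are again about 40 mm above the reported TCP. A closing test here will show which is right: the opening stops at 28 mm if the jar is between the pads.

Call:
{"api": "carry_out", "payload": {
  "series": [0,0,0,0,0,0,0,0,0,0,0,0,0,0,0,0,0,0,0,0,0,0,0,0],
  "fingers": 0.15
}}

```text
t: 3.82
ee_pos: [470.6, 287.9, 8.2]
tool_rot: [0.138, 0.99, 0.0, -0.0]
contact_force: [0.9, 0.5, 0.5]
opening: 36.5
```

```bash
python3 -c "
from h import *
to(470.4,288.3,5);tips();snap('scene','c5',340,60,480,190)"
```

```text
t3.83 at [470.6 287.9   8.2] yaw 74.1 tilt [-0.  0. -1.] open 36.5 F [0.9 0.5 0.5] -> delta [0.3 0.4 3.2] turn 0.000
0 [[389.0, 142.3], [403.3, 138.3]]
-20 [[390.3, 135.7], [404.7, 131.7]]
-40 [[391.6, 128.8], [406.3, 124.8]]
```

View pics/c5.png

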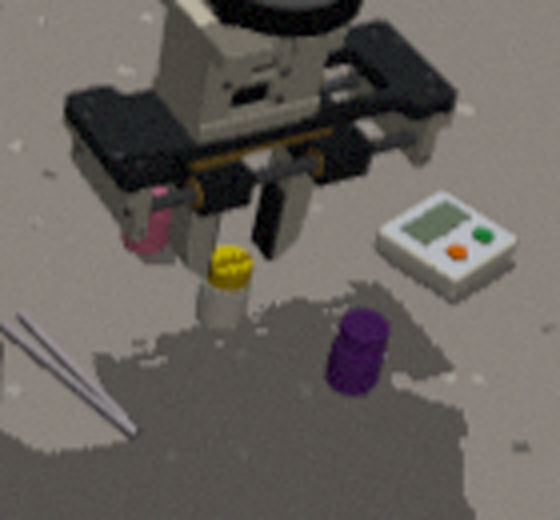

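Call:
{"api": "carry_out", "payload": {
  "series": [0,0,0,0,0,0,0,0,0,0,0,0]
}}

```text
t: 4.25
ee_pos: [470.6, 287.8, 8.2]
tool_rot: [0.138, 0.99, -0.0, -0.0]
contact_force: [0.6, -0.2, -0.0]
opening: 13.8
```

```bash
python3 -c "
from h import *
to(470.4,288.3,5);tips();snap('scene','c6',340,60,480,190)"
```

```text
t4.25 at [470.6 287.8   8.2] yaw 74.1 tilt [-0. -0. -1.] open 13.8 F [ 0.6 -0.2 -0. ] -> delta [0.3 0.4 3.2] turn 0.000
0 [[393.5, 141.1], [398.9, 139.5]]
-20 [[394.8, 134.4], [400.3, 132.9]]
-40 [[396.2, 127.6], [401.7, 126.1]]
```

View pics/c6.png

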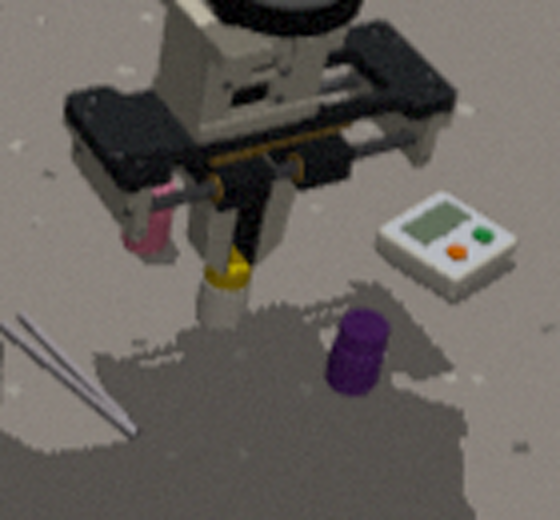

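The opening reached 13.8 mm with no jar between the pads, so the fingers closed above the lid. The pictures are right: the true tip height is the reading plus about 40 mm. I'll open and go lower, watching the force.

Call:
{"api": "carry_out", "payload": {
  "series": [0,0,0,0,0,0,0,0,0,0,0,0,0,0,0,0,0,0,0,0,0,0,0,0,0,0,6,0,0,0,12,0,0,0,18,0,0,0,24,0,0,0,30,0,0,0,30,0],
  "fingers": 0.65
}}

```text
t: 5.8
ee_pos: [470.0, 287.6, -22.4]
tool_rot: [0.138, 0.99, -0.0, -0.0]
contact_force: [-0.4, 0.7, -0.1]
opening: 59.6
```

```bash
python3 -c "
from h import *
to(470.4,288.3,-31);tips();snap('scene','c7',340,60,480,190);snap('top','c7t',110,180,270,300)"
```

```text
t5.80 at [470.  287.6 -22.4] yaw 74.1 tilt [-0.001 -0.001 -1.   ] open 59.6 F [-0.4  0.7 -0.1] -> delta [-0.2  0.8  8.6] turn 0.000
0 [[382.5, 153.3], [405.2, 146.8]]
-20 [[383.6, 146.9], [406.7, 140.4]]
-40 [[384.8, 140.4], [408.2, 133.9]]
```

View pics/c7.png

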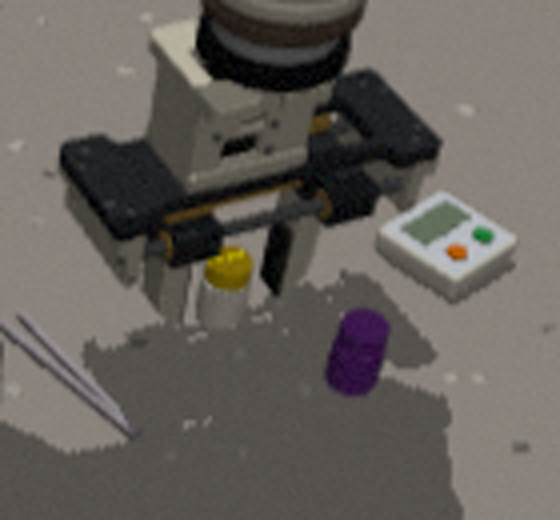

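Call:
{"api": "carry_out", "payload": {
  "series": [0,0.5,3,0,0,0.5,6,0,0,0.5,9,0,0,0.5,9,0]
}}

```text
t: 6.4
ee_pos: [470.4, 288.2, -31.1]
tool_rot: [0.138, 0.99, -0.0, -0.0]
contact_force: [-0.1, 0.2, 0.3]
opening: 59.4
```

Call:
{"api": "carry_out", "payload": {
  "series": [0,0,0,0,0,0,0,0,0,0,0,0,0,0,0,0,0,0,0,0,0,0,0,0,0,0,0,0],
  "fingers": 0.1
}}

```text
t: 7.28
ee_pos: [470.7, 288.4, -30.7]
tool_rot: [0.138, 0.99, 0.0, 0.0]
contact_force: [0.1, 0.2, 0.5]
opening: 27.3
```

Call:
{"api": "carry_out", "payload": {
  "series": [0,0,-8,0,0,0,-25,0,0,0,-50,0,0,0,-75,0,0,0,-95,0,0,0,-101,0,0,0,-101,0,0,0,-101,0]
}}

```text
t: 8.28
ee_pos: [470.1, 287.9, 69.6]
tool_rot: [0.138, 0.99, -0.0, -0.001]
contact_force: [-0.3, 0.4, -0.4]
opening: 27.5
```

```bash
python3 -c "
from h import *
to(626.7,-159.9,70,-7);snap('scene','c8',320,20,480,160)"
```

```text
t8.28 at [470.1 287.9  69.6] yaw 74.1 tilt [-0.001 -0.001 -1.   ] open 27.5 F [-0.3  0.4 -0.4] -> delta [-2.73e+02 -3.88e+02 -3.00e-01] turn 1.416
```

View pics/c8.png

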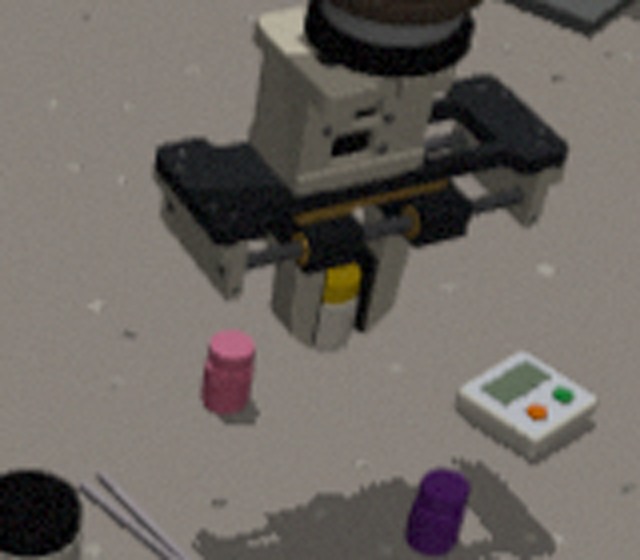

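Call:
{"api": "carry_out", "payload": {
  "series": [-8,-12,0,0.04,-25,-35,0,0.13,-46,-66,0,0.24,-71,-101,0,0.37,-96,-136,0,0.5,-120,-171,0,0.62,-145,-206,0,0.75,-169,-241,0,0.88,-194,-276,0,1.0,-218,-310,0,1.13,-240,-341,0,1.25,-259,-369,0,1.34,-270,-384,0,1.4,-273,-388,0,1.416,-273,-388,0,1.416,-273,-388,0,1.416]
}}

```text
t: 10.32
ee_pos: [627.1, -157.5, 70.1]
tool_rot: [0.748, 0.664, 0.0, -0.001]
contact_force: [-0.2, 0.5, -0.1]
opening: 27.1
```

```bash
python3 -c "
from h import *
to(626.7,-159.9,-25,-7);snap('scene','c9',180,180,380,330);snap('top','c9t',330,90,500,220)"
```

```text
t10.32 at [ 627.1 -157.5   70.1] yaw -6.8 tilt [-0.     0.001 -1.   ] open 27.1 F [-0.2  0.5 -0.1] -> delta [-2.6 -0.1 95.1] turn 0.003
```

View pics/c9.png

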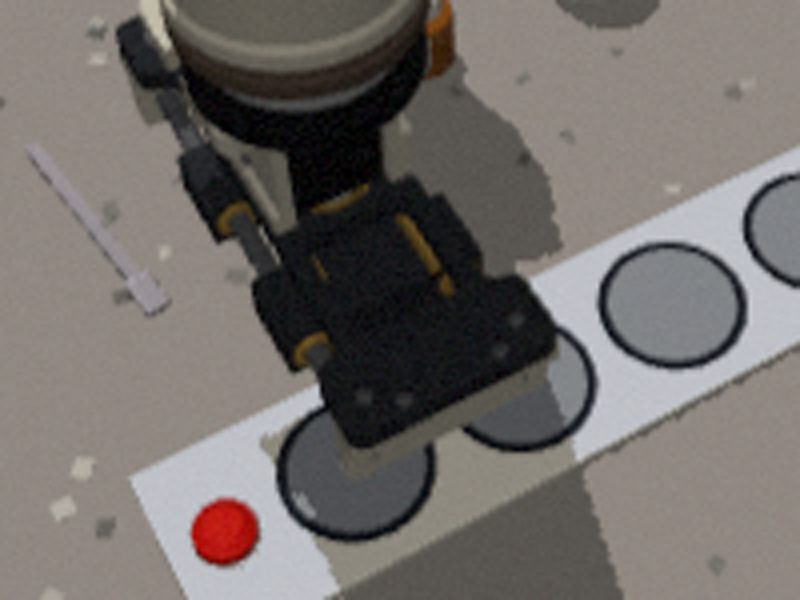

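View pics/c9t.png

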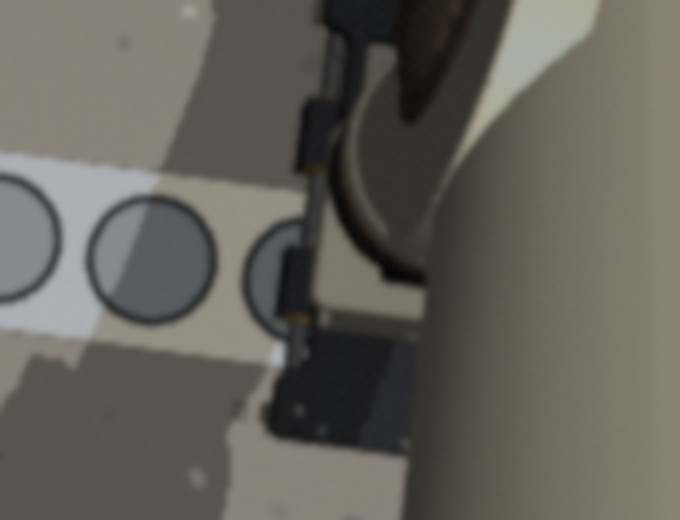

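Call:
{"api": "carry_out", "payload": {
  "series": [-1,0,10,0,-2.6,0,30,0,-2.6,0,50,0,-2.6,0,68,0,-2.6,0,80,0,-2.6,0,88,0,-2.6,0,92,0,-2.6,0,92,0,-2.6,0,92,0]
}}

```text
t: 11.55
ee_pos: [627.6, -162.1, -21.1]
tool_rot: [0.749, 0.663, 0.0, 0.0]
contact_force: [0.1, -0.2, -0.6]
opening: 27.2
```

Call:
{"api": "carry_out", "payload": {
  "series": [0,0,1.5,0,0,0,3,0,0,0,3,0,0,0,3,0]
}}

```text
t: 12.05
ee_pos: [627.2, -162.0, -24.7]
tool_rot: [0.749, 0.663, 0.0, 0.0]
contact_force: [0.2, 0.3, 0.8]
opening: 27.0
```

Call:
{"api": "carry_out", "payload": {
  "series": [1,0,-0.5,0,1.8,0,0,0,1.8,0,0.8,0,1.8,0,0.8,0]
}}

```text
t: 12.55
ee_pos: [627.1, -160.4, -24.7]
tool_rot: [0.749, 0.663, -0.0, -0.0]
contact_force: [-3.0, 0.4, 7.2]
opening: 27.6
```

Call:
{"api": "carry_out", "payload": {
  "series": [0,0,0,0,0,0,0,0,0,0,0,0,0,0,0,0,0,0,0,0,0,0,-10,0,0,0,-30,0,0,0,-60,0,0,0,-95,0,0,0,-95,0],
  "fingers": 0.65
}}

```text
t: 13.8
ee_pos: [630.8, -161.2, 74.8]
tool_rot: [0.749, 0.663, 0.003, 0.003]
contact_force: [0.6, -0.1, -0.1]
opening: 59.5
```

```bash
python3 -c "
from h import *
to(434.2,-290.4,70,-33.8)"
```

```text
t13.80 at [ 630.8 -161.2   74.8] yaw -7.0 tilt [ 0.008 -0.002 -1.   ] open 59.5 F [ 0.6 -0.1 -0.1] -> delta [-152.2 -179.4    3.3] turn 0.468
```

Call:
{"api": "carry_out", "payload": {
  "series": [-14,-17,0,0.04,-42,-50,0,0.13,-72,-85,0,0.22,-102,-120,0,0.31,-130,-153,0,0.4,-152,-179,3,0.468,-152,-179,3,0.468,-152,-179,3,0.468,-152,-179,3,0.468],
  "fingers": 0.75
}}

```text
t: 14.92
ee_pos: [432.4, -288.4, 66.4]
tool_rot: [0.882, 0.472, 0.0, 0.0]
contact_force: [-0.9, 0.4, -1.0]
opening: 68.9
```

```bash
python3 -c "
from h import *
to(434.2,-290.4,-29);
im=read_camera('top');t=ray
for a,b,c in blobs(im,H['yellow'][0],H['yellow'][1])[1]: print(a,b,c,ray('top',*c,48))
cv2.imwrite('pics/d1t.png',im)
im=read_camera('scene')
for a,b,c in blobs(im,H['yellow'][0],H['yellow'][1])[1]: print(a,b,c,ray('scene',*c,48))
cv2.imwrite('pics/d1.png',im)"
```

```text
t14.93 at [ 432.4 -288.4   66.4] yaw -33.7 tilt [ 0.001  0.    -1.   ] open 68.9 F [-0.9  0.4 -1. ] -> delta [-0.7  2.6 95.4] turn 0.000
143 [402, 151, 14, 13] [408.5, 156.9] [ 627.63561344 -157.5704076    48.        ]
217 [261, 278, 16, 17] [268.6, 285.6] [ 629.13944844 -157.47026529   48.        ]
```

View pics/d1.png

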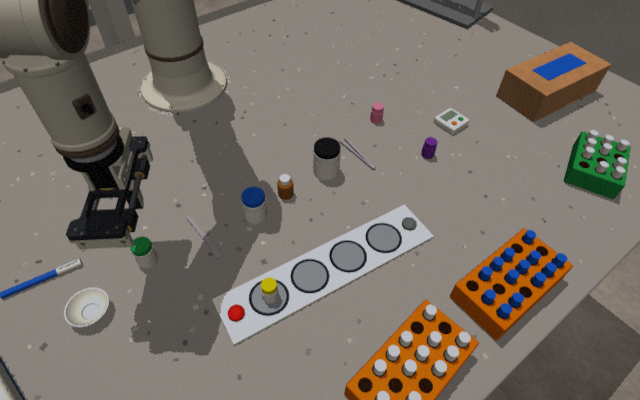

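View pics/d1t.png

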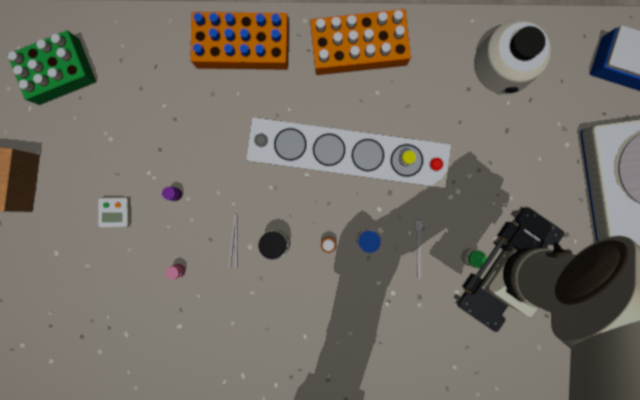

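Call:
{"api": "carry_out", "payload": {
  "series": [-0.5,1,15,0,-0.5,2,35,0,-0.5,2,55,0,-0.5,2,72,0,-0.5,2,84,0,-0.5,2,92,0,-0.5,2,96,0,-0.5,2,96,0,-0.5,2,96,0]
}}

```text
t: 16.15
ee_pos: [432.8, -291.2, -29.1]
tool_rot: [0.882, 0.471, 0.0, 0.0]
contact_force: [-0.1, -0.5, -1.1]
opening: 69.1
```

Call:
{"api": "carry_out", "payload": {
  "series": [0,0,0,0,0,0,0,0,0,0,0,0,0,0,0,0,0,0,0,0,0,0,0,0,0,0,0,0],
  "fingers": 0.15
}}

```text
t: 17.02
ee_pos: [432.5, -290.9, -29.6]
tool_rot: [0.882, 0.471, 0.0, 0.0]
contact_force: [-0.3, -0.2, 1.2]
opening: 35.7
```

Green is gripped (35.7 mm). Lifting it.

Call:
{"api": "carry_out", "payload": {
  "series": [0,0,-8,0,0,0,-25,0,0,0,-50,0,0,0,-75,0,0,0,-95,0,0,0,-105,0,0,0,-105,0,0,0,-105,0]
}}

```text
t: 18.02
ee_pos: [431.9, -290.5, 74.9]
tool_rot: [0.882, 0.471, -0.0, -0.0]
contact_force: [0.0, -0.3, -0.9]
opening: 35.4
```

```bash
python3 -c "
from h import *
to(635.6,-82.6,75,-7)"
```

```text
t18.02 at [ 431.9 -290.5   74.9] yaw -33.8 tilt [-0.001  0.001 -1.   ] open 35.4 F [ 0.  -0.3 -0.9] -> delta [ 2.861e+02  5.360e+01 -2.000e-01] turn -0.468
```

Call:
{"api": "carry_out", "payload": {
  "series": [12,2,0,-0.02,36,7,0,-0.06,68,13,0,-0.11,104,19,0,-0.17,140,26,0,-0.23,176,33,0,-0.29,212,40,0,-0.35,246,46,0,-0.4,270,50,0,-0.44,282,53,0,-0.46,286,54,0,-0.468,286,54,0,-0.468,286,54,0,-0.468,286,54,0,-0.468]
}}

```text
t: 19.77
ee_pos: [636.0, -84.3, 75.5]
tool_rot: [0.749, 0.662, -0.0, 0.0]
contact_force: [-0.1, 0.7, -1.1]
opening: 35.5
```

```bash
python3 -c "
from h import *
to(635.6,-82.6,-19,-7)"
```

```text
t19.77 at [636.  -84.3  75.5] yaw -7.1 tilt [-0. -0. -1.] open 35.5 F [-0.1  0.7 -1.1] -> delta [ 1.6 -0.6 94.5] turn -0.001
```

Call:
{"api": "carry_out", "payload": {
  "series": [0.5,0,10,0,1.5,-0.5,30,0,1.5,-0.5,50,0,1.5,-0.5,70,0,1.5,-0.5,83,0,1.5,-0.5,91,0,1.5,-0.5,95,0,1.5,-0.5,95,0,1.5,-0.5,95,0]
}}

```text
t: 20.9
ee_pos: [636.7, -81.8, -18.9]
tool_rot: [0.749, 0.663, 0.0, 0.0]
contact_force: [-0.4, 0.6, -0.2]
opening: 35.3
```

```bash
python3 -c "
from h import *
to(635.6,-82.6,-24,-7)"
```

```text
t20.90 at [636.7 -81.8 -18.9] yaw -7.0 tilt [ 0.001 -0.    -1.   ] open 35.3 F [-0.4  0.6 -0.2] -> delta [-0.9 -1.   5.1] turn 0.000
```

Call:
{"api": "carry_out", "payload": {
  "series": [-0.9,-1,1.5,0,-0.9,-1,3,0,-0.9,-1,4.5,0,-0.9,-1,5,0,-0.9,-1,5,0]
}}

```text
t: 21.52
ee_pos: [635.0, -82.5, -23.5]
tool_rot: [0.749, 0.663, 0.0, -0.0]
contact_force: [-3.7, 0.3, 8.0]
opening: 35.4
```

Call:
{"api": "carry_out", "payload": {
  "series": [0,0,-0.5,0,0,0,-0.5,0,0,0,-0.5,0,0,0,-0.5,0,0,0,-0.5,0,0,0,-10,0,0,0,-30,0,0,0,-65,0,0,0,-105,0,0,0,-105,0],
  "fingers": 0.8
}}

```text
t: 22.78
ee_pos: [639.0, -83.1, 86.3]
tool_rot: [0.749, 0.663, 0.003, 0.003]
contact_force: [1.5, -0.3, -0.5]
opening: 73.4
```

```bash
python3 -c "
from h import *
to(465.1,-82.1,75,-10)"
```

```text
t22.77 at [639.  -83.1  86.3] yaw -7.0 tilt [ 0.009 -0.001 -1.   ] open 73.4 F [ 1.5 -0.3 -0.5] -> delta [ -20.2 -172.8    9.6] turn 0.052
```

Call:
{"api": "carry_out", "payload": {
  "series": [-2,-17,0,0,-6,-50,2,0.02,-11,-92,5,0.03,-16,-132,8,0.05,-20,-160,10,0.05,-20,-173,10,0.05,-20,-173,10,0.05,-20,-173,10,0.05,-20,-173,10,0.05],
  "fingers": 0.8
}}

```text
t: 23.9
ee_pos: [462.1, -81.3, 70.5]
tool_rot: [0.765, 0.644, 0.0, 0.0]
contact_force: [-0.5, 0.6, 0.2]
opening: 73.3
```

```bash
python3 -c "
from h import *
to(465.1,-82.1,-25)
for n in('top','scene'):
    im=read_camera(n);cv2.imwrite(f'pics/e1{n}.png',im)
    for k,z in(('yellow',48),('green',58),('blue',62)):
        for a,b,c in blobs(im,H[k][0],H[k][1],80)[1]: print(n,k,a,b,c,ray(n,*c,z).round(1))
"
```

```text
t23.90 at [462.1 -81.3  70.5] yaw -9.8 tilt [ 0.001 -0.    -1.   ] open 73.3 F [-0.5  0.6  0.2] -> delta [-0.3  3.  95.5] turn 0.000
top yellow 144 [402, 150, 14, 14] [408.5, 156.9] [ 627.6 -157.6   48. ]
top green 2340 [16, 31, 79, 73] [53.8, 71.0] [783.2 532.8  58. ]
top green 222 [363, 144, 17, 17] [370.7, 151.7] [635.1 -83.3  58. ]
top blue 276 [603, 29, 37, 53] [616.9, 64.5] [ 808.1 -549.7   62. ]
top blue 86 [630, 252, 10, 10] [634.7, 256.5] [ 443.2 -583.7   62. ]
top blue 200 [540, 291, 43, 10] [560.9, 295.8] [ 366.9 -445.3   62. ]
scene yellow 221 [261, 277, 16, 18] [268.6, 285.4] [ 628.8 -157.3   48. ]
scene green 2137 [564, 132, 66, 67] [594.9, 168.8] [811.9 499.9  58. ]
scene green 316 [298, 252, 21, 20] [307.8, 261.5] [636.4 -83.5  58. ]
scene blue 641 [533, 54, 52, 26] [558.6, 66.3] [567.1 752.4  62. ]
scene blue 254 [242, 192, 22, 16] [252.2, 199.5] [471.1 -86.5  62. ]
scene blue 108 [523, 230, 13, 13] [529.1, 236.3] [830.5 251.   62. ]
scene blue 361 [480, 248, 35, 32] [496.9, 263.2] [830.4 161.8  62. ]
scene blue 374 [506, 251, 35, 32] [522.9, 266.2] [860.1 191.4  62. ]
scene blue 384 [532, 254, 35, 32] [548.8, 269.5] [889.8 220.1  62. ]
scene blue 368 [0, 270, 57, 28] [27.7, 283.7] [ 403.5 -460.3   62. ]
scene blue 130 [483, 290, 13, 14] [488.8, 296.1] [860.2 102.6  62. ]
scene blue 279 [498, 293, 26, 25] [510.6, 304.6] [889.9 117.8  62. ]
```

View pics/e1scene.png

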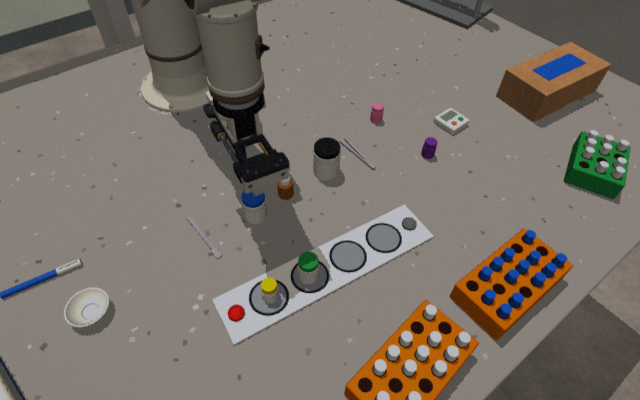

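Call:
{"api": "carry_out", "payload": {
  "series": [0,1.5,15,0,0,3,35,0,0,3,55,0,0,3,72,0,0,3,84,0,0,3,92,0,0,3,95,0,0,3,95,0,0,3,95,0]
}}

```text
t: 25.12
ee_pos: [464.3, -81.9, -24.2]
tool_rot: [0.765, 0.644, 0.0, 0.0]
contact_force: [1.1, 0.6, 0.7]
opening: 73.3
```

Call:
{"api": "carry_out", "payload": {
  "series": [0,0,0,0,0,0,0,0,0,0,0,0,0,0,0,0,0,0,0,0,0,0,0,0,0,0,0,0],
  "fingers": 0.25
}}

```text
t: 26.0
ee_pos: [463.8, -81.8, -24.5]
tool_rot: [0.765, 0.644, 0.0, -0.0]
contact_force: [-0.9, 0.2, 3.1]
opening: 44.5
```

Call:
{"api": "carry_out", "payload": {
  "series": [0,0,-8,0,0,0,-25,0,0,0,-50,0,0,0,-75,0,0,0,-95,0,0,0,-105,0,0,0,-105,0,0,0,-105,0]
}}

```text
t: 27.0
ee_pos: [463.1, -81.7, 79.7]
tool_rot: [0.765, 0.644, -0.0, -0.0]
contact_force: [-0.4, -0.3, -1.6]
opening: 44.6
```

```bash
python3 -c "
from h import *
to(646.2,-0.8,80,-7)"
```

```text
t27.00 at [463.1 -81.7  79.7] yaw -9.9 tilt [-0.001  0.    -1.   ] open 44.6 F [-0.4 -0.3 -1.6] -> delta [111.  166.6  -0.5] turn -0.050
```

Call:
{"api": "carry_out", "payload": {
  "series": [6,8,0,-0.01,18,27,0,-0.01,36,54,0,-0.02,56,84,0,-0.03,76,114,0,-0.04,94,141,0,-0.05,106,159,0,-0.05,111,166,0,-0.05,111,166,0,-0.05,111,166,0,-0.05,111,166,0,-0.05]
}}

```text
t: 28.38
ee_pos: [645.6, -1.6, 80.5]
tool_rot: [0.749, 0.662, -0.0, -0.0]
contact_force: [-0.6, -1.0, -2.3]
opening: 44.5
```

```bash
python3 -c "
from h import *
to(646.2,-0.8,-15,-7)"
```

```text
t28.38 at [645.6  -1.6  80.5] yaw -7.0 tilt [-0. -0. -1.] open 44.5 F [-0.6 -1.  -2.3] -> delta [ 0.9  0.5 95.5] turn -0.001
```

Call:
{"api": "carry_out", "payload": {
  "series": [0,0,10,0,0.5,0,30,0,0.5,0,50,0,0.5,0,70,0,0.5,0,83,0,0.5,0,91,0,0.5,0,95,0,0.5,0,95,0,0.5,0,95,0]
}}

```text
t: 29.5
ee_pos: [647.0, -0.4, -13.9]
tool_rot: [0.749, 0.663, 0.0, 0.0]
contact_force: [0.5, -0.3, -1.8]
opening: 44.2
```

```bash
python3 -c "
from h import *
to(646.2,-0.8,-19,-7)"
```

```text
t29.50 at [ 6.47e+02 -4.00e-01 -1.39e+01] yaw -7.0 tilt [ 0.001  0.    -1.   ] open 44.2 F [ 0.5 -0.3 -1.8] -> delta [-0.5 -0.8  5.1] turn 0.000
```

Call:
{"api": "carry_out", "payload": {
  "series": [-0.5,-0.5,1.5,0,-0.5,-0.5,3,0,-0.5,-0.5,4.5,0,-0.5,-0.5,5,0,-0.5,-0.5,5,0]
}}

```text
t: 30.12
ee_pos: [645.9, -0.8, -18.5]
tool_rot: [0.749, 0.663, 0.0, -0.0]
contact_force: [-4.0, -0.4, 7.0]
opening: 44.6
```

Call:
{"api": "carry_out", "payload": {
  "series": [0,0,-0.5,0,0,0,-0.5,0,0,0,-0.5,0,0,0,-0.5,0,0,0,-0.5,0,0,0,-10,0,0,0,-30,0,0,0,-65,0,0,0,-105,0,0,0,-105,0],
  "fingers": 0.95
}}

```text
t: 31.38
ee_pos: [649.9, -0.9, 91.4]
tool_rot: [0.749, 0.663, 0.004, 0.003]
contact_force: [1.0, 0.4, 0.1]
opening: 87.3
```

```bash
python3 -c "
from h import *
to(455.9,100.2,85,12)"
```

```text
t31.38 at [649.9  -0.9  91.4] yaw -7.0 tilt [ 0.01  0.   -1.  ] open 87.3 F [1.  0.4 0.1] -> delta [  76.7 -204.9    4.6] turn -0.332
```

Call:
{"api": "carry_out", "payload": {
  "series": [7,-18,0,-0.03,20,-54,0,-0.09,35,-95,2,-0.15,51,-136,4,-0.22,66,-175,5,-0.28,74,-198,5,-0.32,77,-205,5,-0.332,77,-205,5,-0.332,77,-205,5,-0.332,77,-205,5,-0.332]
}}

```text
t: 32.62
ee_pos: [452.6, 100.0, 80.4]
tool_rot: [0.63, 0.777, 0.0, 0.0]
contact_force: [0.7, -0.2, 0.1]
opening: 87.8
```

```bash
python3 -c "
from h import *
to(455.9,100.2,-20)
for n in('top','scene'):
    im=read_camera(n);cv2.imwrite(f'pics/f1{n}.png',im)
    for k,z in(('yellow',48),('green',58),('blue',68)):
        for a,b,c in blobs(im,H[k][0],H[k][1],80)[1]:
            p=ray(n,*c,z).round(1)
            if p[0]>600 and p[0]<700: print(n,k,a,b,c,p)
"
```

```text
t32.62 at [452.6 100.   80.4] yaw 11.9 tilt [ 0. -0. -1.] open 87.8 F [ 0.7 -0.2  0.1] -> delta [ -0.5   3.3 100.4] turn 0.000
top yellow 144 [402, 150, 14, 14] [408.5, 156.9] [ 627.6 -157.6   48. ]
top green 226 [363, 143, 17, 18] [370.6, 151.8] [635.  -83.1  58. ]
top blue 389 [318, 134, 22, 22] [328.2, 144.3] [646.5  -1.6  68. ]
scene yellow 216 [261, 278, 16, 17] [268.5, 285.6] [ 629.  -157.6   48. ]
scene green 315 [298, 252, 21, 20] [307.9, 261.5] [636.5 -83.4  58. ]
scene blue 470 [338, 226, 25, 24] [349.8, 237.7] [647.1  -1.9  68. ]
```

View pics/f1scene.png

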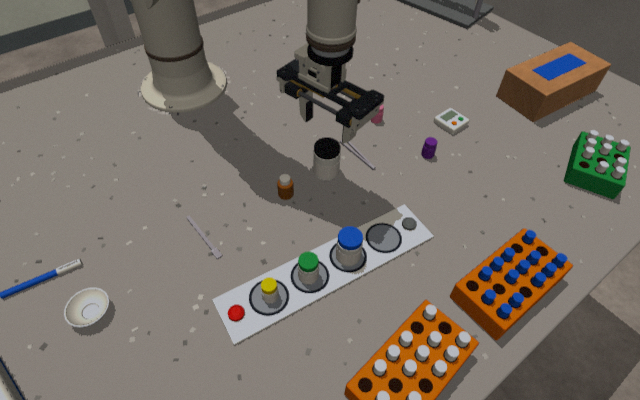

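Call:
{"api": "carry_out", "payload": {
  "series": [0,1.5,15,0,0,3.3,35,0,0,3.3,55,0,0,3.3,75,0,0,3.3,88,0,0,3.3,96,0,0,3.3,100,0,0,3.3,100,0,0,3.3,100,0]
}}

```text
t: 33.85
ee_pos: [455.5, 101.4, -19.1]
tool_rot: [0.629, 0.777, 0.0, 0.0]
contact_force: [-0.4, 0.2, -1.0]
opening: 87.2
```

Call:
{"api": "carry_out", "payload": {
  "series": [0,0,0,0,0,0,0,0,0,0,0,0,0,0,0,0,0,0,0,0,0,0,0,0,0,0,0,0],
  "fingers": 0.35
}}

```text
t: 34.72
ee_pos: [454.7, 101.2, -19.6]
tool_rot: [0.629, 0.777, -0.0, -0.0]
contact_force: [-1.9, 0.5, 3.0]
opening: 54.7
```

Call:
{"api": "carry_out", "payload": {
  "series": [0,0,-8,0,0,0,-25,0,0,0,-50,0,0,0,-75,0,0,0,-95,0,0,0,-105,0,0,0,-105,0,0,0,-105,0]
}}

```text
t: 35.72
ee_pos: [454.3, 101.1, 84.7]
tool_rot: [0.629, 0.777, -0.001, -0.0]
contact_force: [0.7, -0.5, -2.5]
opening: 54.8
```

```bash
python3 -c "
from h import *
to(656,78.7,85,-7)"
```

```text
t35.73 at [454.3 101.1  84.7] yaw 12.0 tilt [-0.001 -0.    -1.   ] open 54.8 F [ 0.7 -0.5 -2.5] -> delta [-64.  192.6  -0.6] turn 0.332
```

Call:
{"api": "carry_out", "payload": {
  "series": [-3,10,0,0.02,-10,30,0,0.05,-20,60,0,0.1,-31,94,0,0.16,-42,128,0,0.22,-52,158,0,0.27,-60,180,0,0.31,-64,193,0,0.332,-64,193,0,0.332,-64,193,0,0.332,-64,193,0,0.332]
}}

```text
t: 37.1
ee_pos: [656.2, 79.3, 85.4]
tool_rot: [0.749, 0.663, -0.0, -0.0]
contact_force: [-0.5, -0.4, -1.6]
opening: 54.5
```

```bash
python3 -c "
from h import *
to(656,78.7,-10,-7)"
```

```text
t37.10 at [656.2  79.3  85.4] yaw -7.0 tilt [-0.001  0.    -1.   ] open 54.5 F [-0.5 -0.4 -1.6] -> delta [-0.6 -0.1 95.4] turn 0.001
```

Call:
{"api": "carry_out", "payload": {
  "series": [0,0,10,0,0,0,30,0,0,0,50,0,0,0,70,0,0,0,83,0,0,0,91,0,0,0,95,0,0,0,95,0,0,0,95,0]
}}

```text
t: 38.22
ee_pos: [657.7, 79.0, -8.8]
tool_rot: [0.749, 0.663, 0.001, 0.0]
contact_force: [-0.2, 0.1, -1.3]
opening: 54.6
```

```bash
python3 -c "
from h import *
to(656,78.7,-14,-7)"
```

```text
t38.23 at [657.7  79.   -8.8] yaw -7.0 tilt [ 0.001  0.    -1.   ] open 54.6 F [-0.2  0.1 -1.3] -> delta [-0.5 -1.7  5.2] turn 0.000
```

Call:
{"api": "carry_out", "payload": {
  "series": [-0.5,-1.2,1.5,0,-0.5,-1.2,3,0,-0.5,-1.2,4.5,0,-0.5,-1.2,5,0,-0.5,-1.2,5,0]
}}

```text
t: 38.85
ee_pos: [655.8, 78.5, -13.5]
tool_rot: [0.749, 0.663, 0.0, -0.0]
contact_force: [-2.9, -0.6, 6.6]
opening: 54.6
```

Call:
{"api": "carry_out", "payload": {
  "series": [0,0,-0.5,0,0,0,-0.5,0,0,0,-0.5,0,0,0,-0.5,0,0,0,-0.5,0,0,0,-10,0,0,0,-30,0,0,0,-65,0,0,0,-105,0,0,-60,-105,0,0,-120,-105,0,0,-180,-105,0,0,-230,-105,0,0,-230,-105,0,0,-230,-105,0],
  "fingers": 0.9
}}

```text
t: 40.72
ee_pos: [429.4, 107.0, 92.1]
tool_rot: [0.749, 0.663, 0.002, 0.001]
contact_force: [0.4, -0.3, 0.5]
opening: 82.5
```

```bash
python3 -c "
from h import *
to(656,78.7,85,-7)
for n in('top','scene'):
    im=read_camera(n);cv2.imwrite(f'pics/g1{n}.png',im)
    for k,z in(('yellow',48),('green',58),('blue',68),('black',80)):
        h=H.get(k,((0,0,0),(180,255,28)))
        for a,b,c in blobs(im,h[0],h[1],80)[1]:
            p=ray(n,*c,z).round(1)
            if p[0]>600 and p[0]<700: print(n,k,a,b,c,p)
im=cv2.imread('pics/g1top.png');cv2.imwrite('pics/g1c.png',cv2.resize(im[110:190,240:460],None,fx=3.5,fy=3.5))
"
```

```text
t40.73 at [429.4 107.   92.1] yaw -7.0 tilt [ 0.004  0.001 -1.   ] open 82.5 F [ 0.4 -0.3  0.5] -> delta [ -0.6 228.3   7.9] turn 0.000
top yellow 144 [402, 151, 14, 13] [408.5, 157.0] [ 627.4 -157.6   48. ]
top green 224 [363, 144, 17, 17] [370.7, 151.8] [635.  -83.3  58. ]
top blue 391 [318, 134, 22, 22] [328.2, 144.3] [646.5  -1.6  68. ]
top black 479 [274, 126, 24, 25] [285.5, 137.8] [655.5  78.4  80. ]
scene yellow 216 [261, 278, 16, 17] [268.5, 285.6] [ 629.  -157.6   48. ]
scene green 315 [298, 252, 21, 20] [307.8, 261.4] [636.2 -83.4  58. ]
scene blue 465 [338, 226, 25, 24] [349.7, 237.8] [647.2  -2.2  68. ]
scene black 598 [375, 202, 29, 27] [388.7, 215.1] [657.8  77.1  80. ]
```

View pics/g1scene.png

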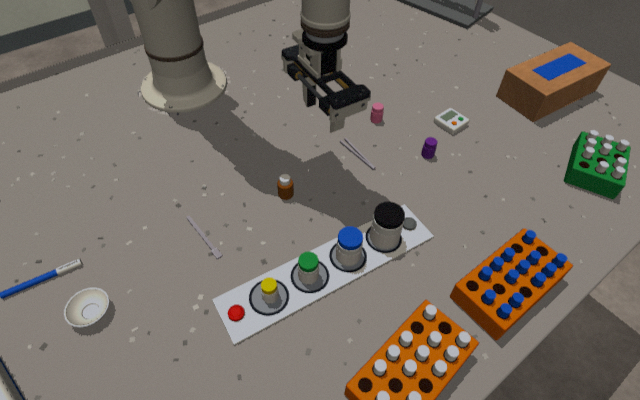

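View pics/g1c.png

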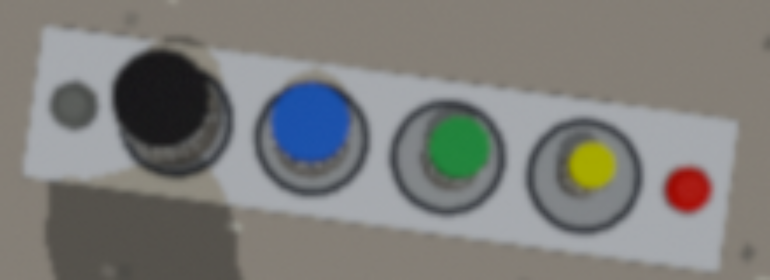

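All four jars stand in order. In the two views, blue and black are about 1 mm off their marks, but green is about -3 mm off along the strip and yellow about +2.5 mm. There is time to spare, so I'll re-centre both.

```bash
python3 -c "
from h import *
to(635.7,-83.4,80,-7)"
```

```text
t40.83 at [429.7 106.7  91.5] yaw -7.0 tilt [ 0.003  0.001 -1.   ] open 82.5 F [0.8 0.2 0.1] -> delta [-163.4  227.7   11.9] turn -0.001
```

Call:
{"api": "carry_out", "payload": {
  "series": [-10,14,0,0,-32,45,0,0,-62,86,0,0,-94,131,0,0,-124,173,0,0,-148,206,4,0,-160,223,8,0,-163,228,12,0,-163,228,12,0,-163,228,12,0,-163,228,12,0],
  "fingers": 0.65
}}

```text
t: 42.2
ee_pos: [633.8, -81.9, 78.8]
tool_rot: [0.748, 0.663, 0.0, -0.0]
contact_force: [0.2, 0.7, -1.1]
opening: 59.6
```

```bash
python3 -c "
from h import *
to(635.7,-83.4,-21,-7)"
```

```text
t42.20 at [633.8 -81.9  78.8] yaw -6.9 tilt [ 0.  0. -1.] open 59.6 F [ 0.2  0.7 -1.1] -> delta [-1.3  2.1 99.8] turn 0.001
```

Call:
{"api": "carry_out", "payload": {
  "series": [-1,1,15,0,-1.3,2,35,0,-1.3,2,55,0,-1.3,2,75,0,-1.3,2,88,0,-1.3,2,96,0,-1.3,2,100,0,-1.3,2,100,0,-1.3,2,100,0]
}}

```text
t: 43.32
ee_pos: [636.4, -84.5, -20.9]
tool_rot: [0.749, 0.663, 0.0, 0.0]
contact_force: [-0.1, -0.0, 0.5]
opening: 59.8
```

Call:
{"api": "carry_out", "payload": {
  "series": [0,0,0,0,0,0,0,0,0,0,0,0,0,0,0,0,0,0,0,0,0,0,0,0],
  "fingers": 0.15
}}

```text
t: 44.08
ee_pos: [635.9, -84.5, -21.4]
tool_rot: [0.749, 0.663, 0.0, 0.0]
contact_force: [-0.7, 0.1, 2.4]
opening: 35.3
```

Call:
{"api": "carry_out", "payload": {
  "series": [0,0,-4,0,0,0,-5,0,1.5,0,-5,0,3,0.4,-5,0,3,0.4,-5,0,3,0.4,-3,0,3,0.4,-1,0,3,0.4,0.3,0,3,0.4,0.3,0]
}}

```text
t: 45.2
ee_pos: [636.4, -81.6, -21.4]
tool_rot: [0.749, 0.663, -0.0, -0.0]
contact_force: [-1.2, 0.8, 5.3]
opening: 35.5
```

Call:
{"api": "carry_out", "payload": {
  "series": [0,0,0,0,0,0,0,0,0,0,0,0,0,0,0,0,0,0,-10,0,0,0,-30,0,0,0,-60,0,0,0,-80,0,-30,0,-80,0,-60,1,-80,0,-76,1,-80,0,-76,1,-80,0,-76,1,-80,0],
  "fingers": 0.65
}}

```text
t: 46.82
ee_pos: [628.6, -155.2, 58.1]
tool_rot: [0.748, 0.663, 0.0, -0.001]
contact_force: [0.2, -0.7, -0.2]
opening: 59.7
```

```bash
python3 -c "
from h import *
to(628.2,-157.6,-23,-7)"
```

```text
t46.83 at [ 628.6 -155.2   58.1] yaw -6.9 tilt [-0.     0.001 -1.   ] open 59.7 F [ 0.2 -0.7 -0.2] -> delta [-2.5 -0.1 81.1] turn 0.002
```

Call:
{"api": "carry_out", "payload": {
  "series": [-1,0,15,0,-2,0,32,0,-2,0,50,0,-2,0,65,0,-2,0,75,0,-2,0,81,0,-2,0,81,0,-2,0,81,0]
}}

```text
t: 47.82
ee_pos: [628.6, -159.3, -22.3]
tool_rot: [0.749, 0.663, 0.0, 0.0]
contact_force: [-0.5, 0.1, 0.8]
opening: 59.7
```

Call:
{"api": "carry_out", "payload": {
  "series": [0,0,0,0,0,0,0,0,0,0,0,0,0,0,0,0,0,0,0,0,0,0,0,0,0,0,0,0],
  "fingers": 0.1
}}

```text
t: 48.7
ee_pos: [628.1, -159.1, -22.8]
tool_rot: [0.749, 0.663, 0.0, 0.0]
contact_force: [-0.6, 0.3, 1.2]
opening: 27.2
```

Call:
{"api": "carry_out", "payload": {
  "series": [0,0,-4,0,0,0,-5,0,-1.2,-0.6,-5,0,-2.5,-1.2,-5,0,-2.5,-1.2,-5,0,-2.5,-1.2,-3,0,-2.5,-1.2,-1,0,-2.5,-1.2,0.3,0,-2.5,-1.2,0.3,0]
}}

```text
t: 49.82
ee_pos: [626.4, -161.3, -22.8]
tool_rot: [0.749, 0.663, -0.0, -0.0]
contact_force: [-2.1, 0.5, 3.9]
opening: 27.3
```

Call:
{"api": "carry_out", "payload": {
  "series": [0,0,0,0,0,0,0,0,0,0,0,0,0,0,0,0,0,0,-10,0,0,0,-30,0,0,0,-60,0,0,0,-90,0,0,-60,-90,0,0,-120,-90,0,0,-170,-90,0,0,-170,-90,0,0,-170,-90,0],
  "fingers": 0.65
}}

```text
t: 51.45
ee_pos: [459.9, -141.2, 68.5]
tool_rot: [0.749, 0.663, 0.001, 0.002]
contact_force: [0.2, -0.5, 0.1]
opening: 59.8
```

```bash
python3 -c "
from h import *
to(656,78.7,85,-7)
for n in('top','scene'):
    im=read_camera(n);cv2.imwrite(f'pics/h1{n}.png',im)
    for k,z in(('yellow',48),('green',58),('blue',68),('black',80)):
        h=H.get(k,((0,0,0),(180,255,28)))
        for a,b,c in blobs(im,h[0],h[1],80)[1]:
            p=ray(n,*c,z).round(1)
            if p[0]>600 and p[0]<700: print(n,k,a,b,c,p)
"
```

```text
t51.45 at [ 459.9 -141.2   68.5] yaw -7.0 tilt [ 0.004 -0.001 -1.   ] open 59.8 F [ 0.2 -0.5  0.1] -> delta [242.1 167.9 -15.8] turn 0.000
top yellow 149 [403, 151, 14, 14] [409.7, 157.4] [ 626.7 -159.9   48. ]
top green 225 [361, 143, 17, 17] [369.3, 150.8] [636.8 -80.6  58. ]
top blue 391 [318, 134, 22, 22] [328.2, 144.3] [646.5  -1.6  68. ]
top black 466 [274, 126, 24, 25] [285.4, 137.6] [655.9  78.6  80. ]
scene yellow 219 [259, 278, 17, 17] [267.1, 285.9] [ 628.1 -159.7   48. ]
scene green 312 [300, 252, 20, 20] [309.7, 261.3] [638.  -80.7  58. ]
scene blue 454 [338, 227, 25, 23] [349.7, 237.9] [647.4  -2.3  68. ]
scene black 591 [375, 203, 29, 26] [388.8, 215.3] [658.2  76.9  80. ]
```

View pics/h1scene.png

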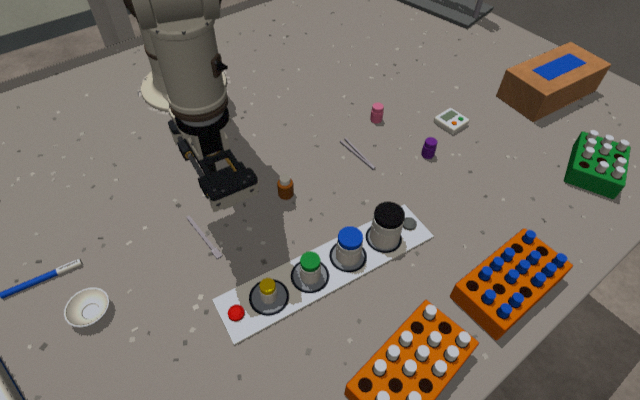

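View pics/h1top.png

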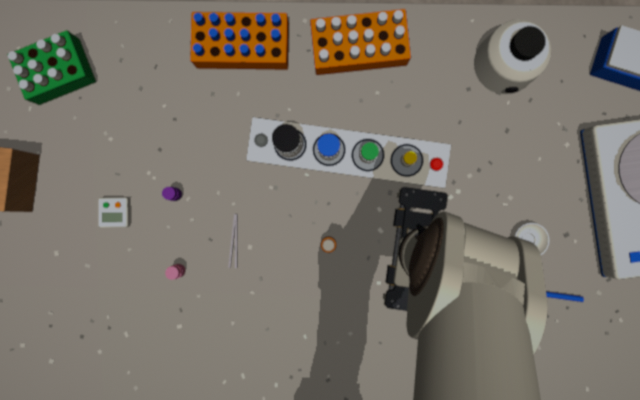

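All four jars are now within about 1–2 mm of their marks and spaced about 79–80 mm apart. The amber bottle has not moved, at (328,244) in the top view, and the gripper is clear of everything.

```bash
python3 -c "
from h import *
print(job_done())"
```

```text
the job is handed in; nothing more can be done
None
```

The four jars stand upright on their marks, in order from the red button: yellow, green, blue, black. I handed the job in at about 51.5 s of the 106 s allowed.

**Last checks:**
- **Position:** averaged over both cameras, each jar centre is within about 1–2 mm of its mark. The two cameras disagree with each other by up to about 3 mm, so the centring is known no better than that.
- **Re-centring:** yellow and green were first set down about 3 mm off. I gripped each again and shifted it.
- **Amber bottle:** it is at its starting place in the pictures, and the gripper was open and clear at the end.
- **Forces:** the most I saw in the readings was about 9 N, when setting jars down. Forces were only reported at the end of each move.

**Disagreement found:** the reported tool height was about 40 mm lower than the fingers really were, judging by the pictures. At the reported height, the first closing test shut the fingers above the yellow lid without lifting or grasping the jar. After that I took heights from the pictures, and the contact felt when setting each jar down agreed with them.

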